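# Dip the basting brush in the small pot

### The arm

A 7-joint arm with a two-finger parallel gripper is mounted at the origin on a cart in front of the work surface, level with it; the furniture and walls round the work are solid. World frame = base frame: x ahead of the robot, y to its left, z up, the work surface at z = 0. Lengths are in mm, angles in rad, forces in N, time in s.
With the tool pointing down it reaches from about 425 to 875 mm from the base axis. Payload 4.7 kg.
Tool frame: the origin (TCP) lies on the centre line of the jaws, within the pads' length; the fingertips stand 25 mm ahead of it and the grasp point (between the pads) lies 6 mm ahead of it (tip_extent is the distance from the TCP to the fingertips, in mm); z points along the fingers, y is the direction in which the jaws open and shut (so a half turn about z gives the same grasp; the last joint's range is limited). The gripper opens to 87 mm and grips with 3 to 60 N. Pads are 19 mm wide; open, the fingers measure 117 mm over their backs; the gripper's body (75 mm by 190 mm) begins 51 mm behind the grasp point.
Start: joints at [-1.32, 0.321, -0.07, 1.45, 0.023, 1.371, -0.057], TCP at [152.511, 631.873, 247.587] pointing down, gripper open.
Joint ranges: [-2.86, 2.86], [-0.3, 2.09], [-1.38, 1.24], [0.06, 2.45], [-1.56, 4.7], [0.09, 2.05], [-2.69, 2.69]. Speed limits (rad/s): [2.57, 2.57, 3.14, 3.14, 3.14, 3.14, 3.14].

### API

Orientations are given as a rotation vector (axis times angle).
In Python, from workcell import goto, move_straight, goto_joints, gripper_open, grab, hold, ik, capture, camera_params, Unreachable, hand_in, get_time, get_q, get_dq, get_effort, get_eef_pos, get_tcp_rot, get_contact_force, get_moment, get_finger_gap, tip_extent gives the robot as it stands. Calls block until the motion is done:
- goto(position, orientation): joint-space move of the TCP to a pose.
- move_straight(position, orientation=None, rate=150, max_force=None): straight line of the TCP; orientation=None keeps the orientation; rate is the mean speed in mm/s. With max_force (N) it stops when the force on the tool has changed by that much, and returns True; else False.
- goto_joints(angles): joint-space move.
- gripper_open() and grab(strength=None): open the fingers fully, or close them until they stop; strength is the grip in N (None keeps the last).
- hold(seconds).
- ik(position, orientation): joint angles nearest the present ones, or None.
- capture(name): name is "side" or "top"; returns (picture, depth): 384x512x3 uint8, blue, green, red; 384x512 float32, mm along the optical axis (not along the pixel's ray), 0 where there is no reading.
- camera_params(name): a dict with "intrinsics" (3x3 intrinsics, pixels), "view" (4x4, takes a point from world to camera coordinates). Camera axes: x right, y down, z forward; pixel columns grow to the right and rows downward; lengths in mm; the calibration is good to about 2 mm. A picture is of the moment at which its call begins. camera_params takes no time and is no camera call.
A pose or a line that the arm cannot do raises Unreachable and nothing moves.
- hand_in(): hands the job in, once; it reports no verdict.
Readings, each from a call of its own:
- get_time(): time.
- get_q(): joint angles.
- get_dq(): joint speeds.
- get_effort(): joint torques, N m.
- get_eef_pos(): TCP position.
- get_tcp_rot(): TCP orientation.
- get_contact_force(): force on the tool from outside, world axes, zero at the start.
- get_moment(): the same for the moment, N m.
- get_finger_gap(): opening from 0.0 (shut) to 1.0 (fully open).
Only numpy, scipy, OpenCV 4.12 (cv2) and the standard library are available. Lean on these libraries where they do the work, as an engineer would, in place of code of your own. Each camera call takes 0.05 s, during which the arm holds its last target.

### The job

Take the upright basting brush out of its stand by the handle, hold it upright and dip about half of its head into the small deep pot, then lift it clear of the pot and lower it back into the hole of its stand until its round guard rests on the top plate, and let go. Leave the pot standing where it is, and leave the wide low bowl beside it alone.

Things in the scene. Friction and masses are not known exactly. Their poses are not given: they have to be found in the camera images.
- brush_grip (a point): Basting brush, upright in its stand, head down: round wooden handle 18-22 mm thick, then a flat steel guard (disc 60 mm across), then ferrule and white bristle head 25 mm across; 147 mm long, about 70 g, rigid. Point: on its axis mid-handle, 45 mm above the guard's underside, 47 mm below the top end, 100 mm above the head's tip. z axis up the handle; yaw arbitrary.
- brush_tip (a point): The lowest point of the brush head, on its axis, 55 mm below the underside of the guard; the ferrule is the upper 16 mm of those, the bristles the lower 39 mm. z axis up along the handle.
- pot_mouth (a point): The small deep pot: loose, white stoneware, straight-sided, no handle, 72 mm across outside, 60 mm tall, inside 64 mm across and 54 mm deep, 350 g. This point is the centre of its mouth at rim height. z axis up.
- stand_mouth (a point): Brush stand, fixed: 90 mm square wooden top plate on four thin steel posts over a like base board; top face 85 mm above the worktop, one round through hole 44 mm across. The brush hangs in it head down, guard resting on the plate, its tip then 55 mm below this point. Point: centre of the hole at the plate's top face. z axis up.
- bowl: The wide low bowl, not to be used: loose, white stoneware, round, 104 mm across, 36 mm tall. Origin at the centre of its underside, z axis up. The stand, the pot and the bowl stand in a row across the worktop, in any order.
Mind the look-alikes: they are no part of the job. Of the things like the part that bears brush_grip, leave any that is green or pink; of the rest the smaller one is meant.

How it is judged (in metres and radians):
On the way, in this order (a step that is already met when the one before it is completed fails the run):
1. the upright brush, held by the gripper, has its head at least 15 mm below the rim inside the small pot (z of brush_tip in the frame of pot_mouth below -0.015 m and horizontal distance between brush_tip and pot_mouth below 0.026 m and angle between brush_tip's own z axis and vertical below 0.3 rad and contact force between the fingers and brush above 0.5 N), for 0.2 s.
2. the brush, still held, is lifted so that its tip is at least 10 mm above the rim of the pot (z of brush_tip in the frame of pot_mouth above 0.01 m and contact force between the fingers and brush above 0.5 N), for 0.1 s.
3. the brush, still held, is lowered into the hole of the stand to within 20 mm of its seat (not dropped in) (z of brush_tip in the frame of stand_mouth below -0.035 m and horizontal distance between brush_tip and stand_mouth below 0.02 m and contact force between the fingers and brush above 0.5 N), for 0.1 s.
At the end, for the whole second after the job is handed in: The brush hangs still and upright (within 7 degrees) in the hole of its stand, released, with the guard on the plate (tip 50 to 60 mm below the hole's mouth and within 16 mm of its axis); the pot stands upright within 30 mm of where it was, and so does the bowl (horizontal distance between brush_tip and stand_mouth below 0.016 m and z of brush_tip in the frame of stand_mouth between -0.06 and -0.05 m and angle between brush_tip's own z axis and vertical below 0.12 rad and linear speed of brush below 0.02 m/s and distance of each of pot_mouth, bowl from where it was at the start of the episode below 0.03 m and angle between pot_mouth's own z axis and vertical below 0.17 rad); the robot touches nothing.
It fails at once if the pot is shoved more than 30 mm or tipped by more than 17 degrees (distance of pot_mouth from where it was at the start of the episode above 0.03 m or angle between pot_mouth's own z axis and vertical above 0.3 rad).
It fails at once if the bowl is shoved more than 30 mm (distance of bowl from where it was at the start of the episode above 0.03 m).
It also fails if it takes over 48 s, if anything falls off the work surface, if the arm or the gripper's body presses on something with over 40 N, if the wrist force passes 120 N, or if a joint passes its speed limit or range.

## Working session

There is one attempt and no reset: what is moved stays moved. The work goes in short steps, each a Python script; the robot and the scene stay as the last script left them, time stands still between calls to the robot, and variables do not carry over. Pictures are saved under pics/ and viewed, and the job is handed in when it is done.

```bash
mkdir -p pics; ls; python3 - <<'E'
from workcell import *
import cv2, numpy as np
for n in ("side","top"):
    p,d=capture(n); cv2.imwrite(f"pics/{n}0.png",p); np.save(f"{n}0.npy",d)
    c=camera_params(n); print(n,np.round(c["intrinsics"],1).tolist(),np.round(c["view"],3).tolist(), (d==0).mean())
print(get_time(),get_eef_pos(),get_tcp_rot(),tip_extent if not callable(tip_extent) else tip_extent())
E
```

```text
pics
side [[460.1, 0.0, 253.5], [0.0, 460.1, 188.0], [0.0, 0.0, 1.0]] [[0.98, -0.198, -0.014, -389.708], [-0.139, -0.635, -0.76, 221.332], [0.142, 0.747, -0.65, 882.75], [0.0, 0.0, 0.0, 1.0]] 0.0039520263671875
top [[443.0, 0.0, 251.0], [0.0, 443.0, 193.6], [0.0, 0.0, 1.0]] [[-0.012, -1.0, -0.008, 144.119], [-1.0, 0.012, -0.023, 408.522], [0.023, 0.008, -1.0, 1311.259], [0.0, 0.0, 0.0, 1.0]] 0.0038553873697916665
0.1 [152.45654473 631.39602374 246.57598817] [-3.71093065e-01 -3.11951850e+00  2.69430627e-03] 25.0
```

View pics/side0.png

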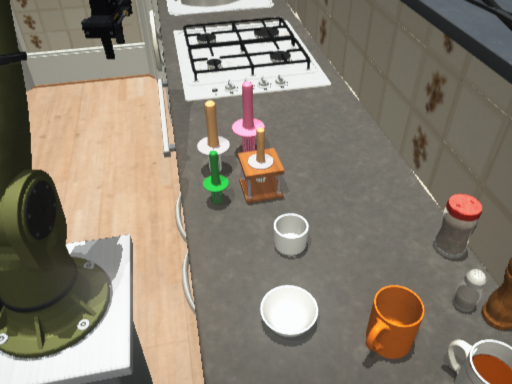

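View pics/top0.png

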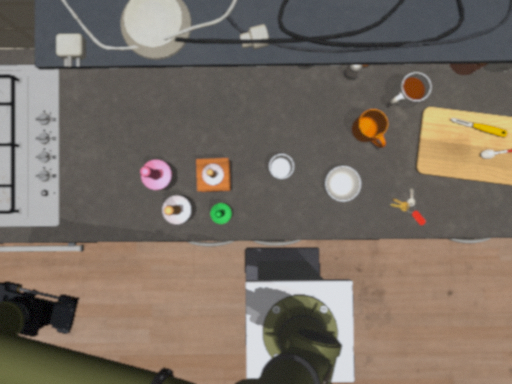

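The side view shows the wooden brush in the stand at (261,160), with the pot at (291,235) and the bowl at (289,310). The larger wooden, green and pink look-alikes are at (212,130), (214,180) and (247,115). In the top view, the stand is at (213,174), the pot at (281,166) and the bowl at (343,184).

```bash
cat > h.py <<'E'
import cv2, numpy as np
from workcell import *
def ray(n,u,v):
    c=camera_params(n);K=np.array(c["intrinsics"]);T=np.array(c["view"])
    d=T[:3,:3].T@np.linalg.solve(K,[u,v,1.]);o=-T[:3,:3].T@T[:3,3];return o,d
def onplane(n,u,v,z):
    o,d=ray(n,u,v);return o+d*(z-o[2])/d[2]
def cloud(n,D):
    c=camera_params(n);K=np.array(c["intrinsics"]);T=np.array(c["view"])
    v,u=np.mgrid[:D.shape[0],:D.shape[1]]
    P=np.stack([(u-K[0,2])/K[0,0]*D,(v-K[1,2])/K[1,1]*D,D],-1)
    return (P-T[:3,3])@T[:3,:3]
def proj(n,p):
    c=camera_params(n);q=np.array(c["view"])[:3]@np.r_[p,1];q=np.array(c["intrinsics"])@q;return q[:2]/q[2]
E
python3 - <<'E'
from h import *
np.set_printoptions(precision=1,suppress=True)
rois={"top":{"stand":(190,152,238,198),"pot":(262,148,300,184),"bowl":(320,160,368,208),"big":(158,192,196,228),"pink":(135,152,176,192),"green":(205,200,236,228)},
"side":{"stand":(235,120,290,210),"pot":(268,208,314,260),"bowl":(255,280,325,342)}}
for n in rois:
    im=cv2.imread(f"pics/{n}0.png");C=cloud(n,np.load(f"{n}0.npy"))
    for k,(a,b,c,d) in rois[n].items():
        P=C[b:d,a:c].reshape(-1,3);hsv=cv2.cvtColor(im[b:d,a:c],cv2.COLOR_BGR2HSV).reshape(-1,3)
        P_=P[(P[:,2]>8)]
        print(n,k,"zmax",np.percentile(P_[:,2],[50,90,98,100]))
        zs={"pot":(50,70),"bowl":(28,45),"stand":(79,90)}.get(k,(60,120))
        s=P[(P[:,2]>zs[0])&(P[:,2]<zs[1])]
        if len(s): print("   layer",len(s),"med",np.median(s,0),"mid",(s.min(0)+s.max(0))/2,"ext",np.ptp(s,axis=0))
        t=P[P[:,2]>110]
        if len(t): print("   handle",len(t),t.mean(0),t.max(0)); tt=t[t[:,2]>t[:,2].max()-12]; print("   top",tt.mean(0),len(tt))
    a=[cv2.resize(im[140:236,130:380],None,fx=3.2,fy=3.2,interpolation=cv2.INTER_CUBIC)] if n=="top" else [cv2.resize(im[70:350,180:330],None,fx=2.1,fy=2.1,interpolation=cv2.INTER_CUBIC)]
    cv2.imwrite(f"pics/{n}0z.png",a[0])
E
```

```text
top stand zmax [  84.9   91.   175.1 1321.5]
   layer 877 med [461.8 244.1  84.6] mid [464.7 244.8  84.5] ext [90.1 90.4 11. ]
   handle 62 [452.6 227.9 314.1] [ 471.8  252.2 1321.5]
   top [ 379.6  129.1 1321.5] 8
top pot zmax [  51.7   60.6 1321.5 1321.5]
   layer 118 med [486.7  49.5  58.2] mid [487.   49.7  58.2] ext [69.7 68.8 15.2]
   handle 7 [ 379.6  129.1 1321.5] [ 379.6  129.1 1321.5]
   top [ 379.6  129.1 1321.5] 7
top bowl zmax [  23.    35.1   39.  1321.5]
   layer 224 med [ 438.7 -137.1   32.8] mid [ 437.3 -128.5   34.7] ext [ 99.4 101.4  13.4]
   handle 8 [ 379.6  129.1 1321.5] [ 379.6  129.1 1321.5]
   top [ 379.6  129.1 1321.5] 8
top big zmax [  77.5  191.6  197.6 1321.5]
   layer 530 med [367.4 341.5  76.7] mid [367.6 348.2  91.8] ext [79.1 80.2 44.8]
   handle 125 [368. 336. 224.] [ 379.6  360.5 1321.5]
   top [ 379.6  129.1 1321.5] 5
top pink zmax [  81.9  200.4  207.4 1321.5]
   layer 572 med [459.1 396.   80.7] mid [465.5 404.   95. ] ext [81.9 82.9 48.5]
   handle 167 [462.2 392.2 213.8] [ 479.7  416.6 1321.5]
   top [ 379.6  129.1 1321.5] 5
top green zmax [  56.5  138.5  144.5 1321.5]
   layer 28 med [356.4 218.7  62.7] mid [357.5 225.   78.6] ext [45.6 28.7 37.2]
   handle 45 [355.2 222.4 166.4] [ 379.6  232.8 1321.5]
   top [ 379.6  129.1 1321.5] 1
side stand zmax [ 80.6 102.5 169.  736.4]
   layer 1103 med [458.4 245.   83.8] mid [463.2 318.2  84.5] ext [ 91.6 245.1  10.9]
   handle 225 [450.  177.9 189.1] [472.3 248.  736.4]
   top [ 287.5 -595.9  736.4] 16
side pot zmax [ 39.   58.3  60.6 736.4]
   layer 336 med [486.8  43.4  56.9] mid [486.2  48.4  56.1] ext [71.5 71.9 12.1]
   handle 10 [ 287.5 -595.9  736.4] [ 287.5 -595.9  736.4]
   top [ 287.5 -595.9  736.4] 10
side bowl zmax [ 25.   35.6  37.4 736.4]
   layer 577 med [ 441.3 -113.2   34.1] mid [ 435.9 -129.6   33.2] ext [102.3 103.3  10.4]
   handle 17 [ 287.5 -595.9  736.4] [ 287.5 -595.9  736.4]
   top [ 287.5 -595.9  736.4] 17
```

View pics/top0z.png

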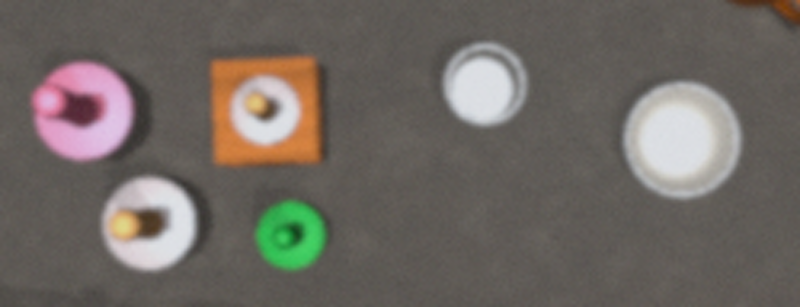

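View pics/side0z.png

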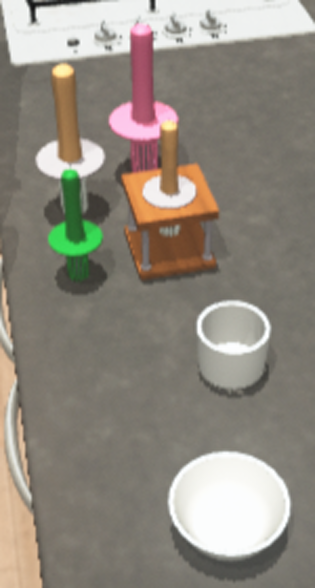

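The zoomed views confirm it: the small wooden brush hangs roughly centred in the square stand, with the guard at top-view pixel (213,174). The look-alikes stand at least 100 mm away. Next I'll refine the centres with masks in both views.

```bash
python3 - <<'E'
from h import *
np.set_printoptions(precision=1,suppress=True)
def ell(n,mask,z):
    cs,_=cv2.findContours(mask.astype(np.uint8),cv2.RETR_EXTERNAL,cv2.CHAIN_APPROX_NONE)
    c=max(cs,key=cv2.contourArea).reshape(-1,2)
    P=np.array([onplane(n,u,v,z)[:2] for u,v in c]);(x,y),r=cv2.minEnclosingCircle(P.astype(np.float32))
    A=np.c_[2*P,np.ones(len(P))];s=np.linalg.lstsq(A,(P**2).sum(1),rcond=None)[0]
    return "lsq",s[:2],np.sqrt(s[2]+s[0]**2+s[1]**2),P.min(0),P.max(0)
for n,rs in {"top":(192,152,236,198),"side":(235,120,290,206)}.items():
    im=cv2.imread(f"pics/{n}0.png");C=cloud(n,np.load(f"{n}0.npy"));hsv=cv2.cvtColor(im,cv2.COLOR_BGR2HSV)
    R=np.zeros(im.shape[:2],bool);a,b,c,d=rs;R[b:d,a:c]=1
    S,V,Z=hsv[...,1],hsv[...,2],C[...,2]
    g=R&(S<70)&(V>130)&(Z>80)
    print(n,"guard",ell(n,g,88))
    pl=R&(((S>120)&(Z>75)&(Z<95))|(Z>80)&(Z<95))
    cs,_=cv2.findContours(pl.astype(np.uint8),cv2.RETR_EXTERNAL,cv2.CHAIN_APPROX_NONE);c=max(cs,key=cv2.contourArea)
    P=np.array([onplane(n,u,v,85)[:2] for u,v in c.reshape(-1,2)],np.float32)
    print("  plate",cv2.minAreaRect(P))
    t=R&(Z>100)&(Z<250)
    Q=C[t]; print("  handle pts",len(Q),"mean",Q.mean(0),"ptp",np.ptp(Q,axis=0),"zmax",Q[:,2].max())
    for lo in range(100,180,15):
        q=Q[(Q[:,2]>=lo)&(Q[:,2]<lo+15)]
        if len(q):print("    ",lo,len(q),(q.min(0)+q.max(0))[:2]/2,np.ptp(q,axis=0)[:2])
    R[:]=0;a,b,c,d={"top":(262,148,300,184),"side":(268,208,314,260)}[n];R[b:d,a:c]=1
    w=R&(Z>52)&(Z<70);print("  pot rim",ell(n,w,60))
for m in ([464,244,177],[464,244,88]): print(proj("top",m),proj("side",m))
O=[0,-np.pi,0]
for p in ([464,244,300],[464,244,131],[487,49,220],[487,49,120]): print(ik(p,O))
print(get_q())
E
```

```text
top guard ('lsq', array([464.2, 245.4]), np.float64(28.878960123294103), array([436.2, 216.1]), array([492.3, 274.9]))
  plate ((464.4557800292969, 244.4005126953125), (89.57859802246094, 89.67367553710938), 89.49784851074219)
  handle pts 61 mean [462.8 242.4 158. ] ptp [17.  16.7 79.3] zmax 179.6690222879458
     100 7 [461.6 243.8] [13.4 14.2]
     115 5 [460.4 240.7] [ 8.6 10.1]
     130 4 [462.5 239.8] [13.5  5.7]
     145 2 [464.  235.7] [2.4 0.4]
     160 28 [463.8 244.2] [16.  15.9]
     175 15 [464.8 243.6] [13.  10.6]
  pot rim ('lsq', array([486.9,  50.5]), np.float64(34.51597145551619), array([452.2,  15.4]), array([521.,  84.]))
side guard ('lsq', array([463.2, 241.4]), np.float64(25.67418072454814), array([434.2, 212.8]), array([492.8, 271.5]))
  plate ((462.68035888671875, 237.39149475097656), (91.10465240478516, 99.70547485351562), 1.8072381019592285)
  handle pts 268 mean [462.6 254.5 137.7] ptp [ 23.  169.8  76.9] zmax 176.8826109383361
     100 75 [463.1 316.3] [ 23.  167.7]
     115 37 [462.4 236.3] [13.7  9.5]
     130 37 [462.6 236.1] [14.1 11.6]
     145 46 [463.4 238.9] [17.9 14.6]
     160 59 [463.1 239.6] [18.3 16.9]
     175 14 [462.9 240.6] [11.7 12.9]
  pot rim ('lsq', array([485.5,  45.3]), np.float64(36.42715268448115), array([449.2,   7.5]), array([521.4,  83.4]))
[209.8 171.8] [260. 128.]
[213.  174.1] [260.2 160.2]
[-0.8  0.   0.2  1.7 -0.   1.4  1. ]
[-0.8  0.1  0.3  1.9 -0.   1.1  1.1]
[-0.7 -0.   0.5  1.9  0.   1.3  1.4]
[-0.7  0.1  0.6  2.  -0.1  1.1  1.5]
[-1.3  0.3 -0.1  1.5  0.   1.4 -0.1]
```

```bash
python3 - <<'E'
from h import *
np.set_printoptions(precision=2,suppress=True)
O=[0,-np.pi,0]
p=get_eef_pos()
try: move_straight([p[0],p[1],340],rate=250)
except Unreachable as e: print(e)
goto([464,243.5,300],O)
print(get_time(),get_eef_pos(),get_tcp_rot(),get_q())
print(move_straight([464,243.5,131],rate=120,max_force=8))
print(get_time(),get_eef_pos(),get_contact_force())
p,_=capture("side");cv2.imwrite("pics/s1.png",cv2.resize(p[60:300,130:350],None,fx=2.4,fy=2.4))
E
```

```text
2.4333 [463.49 244.83 299.9 ] [ 0.   -3.14 -0.  ] [-0.8   0.03  0.27  1.69 -0.01  1.43  1.04]
False
3.9917 [464.47 243.82 131.75] [-0.31 -0.02 -0.56]
```

View pics/s1.png

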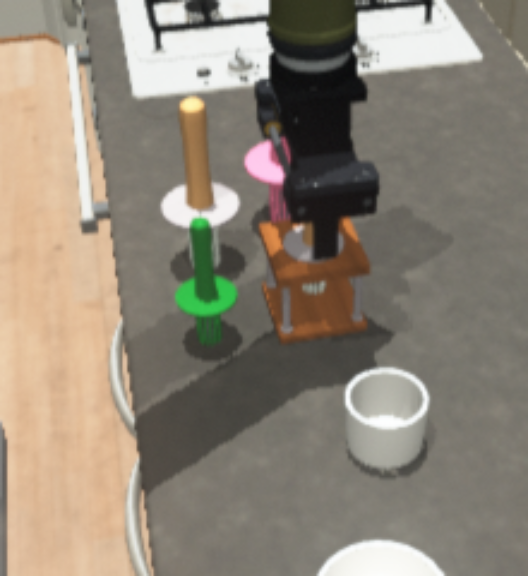

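The fingers straddle the handle just above the guard (zoomed pixel (315,245)) and nothing else is touched. I'll grip, lift and check.

```bash
python3 - <<'E'
from h import *
np.set_printoptions(precision=2,suppress=True)
grab(25); hold(0.2)
print("gap",get_finger_gap(),get_contact_force(),get_time())
print(move_straight([464,244,221],rate=120,max_force=15))
hold(0.2)
print("gap",get_finger_gap(),get_contact_force(),get_moment(),get_eef_pos(),get_time())
p,d=capture("side");cv2.imwrite("pics/s2.png",cv2.resize(p[20:260,180:360],None,fx=2.5,fy=2.5,interpolation=cv2.INTER_CUBIC));np.save("s2.npy",d);cv2.imwrite("pics/s2f.png",p)
e=get_eef_pos()
for dz in (-46,-101):print(proj("side",e+[0,0,dz]))
E
```

```text
gap 0.20171878252645212 [-0.39  1.   -0.8 ] 5.3667
False
gap 0.20347261127666227 [-0.04  0.55 -0.63] [-0.05  0.02 -0.04] [463.59 243.76 220.1 ] 6.4667
[259.9  129.07]
[260.01 149.34]
```

View pics/s2.png

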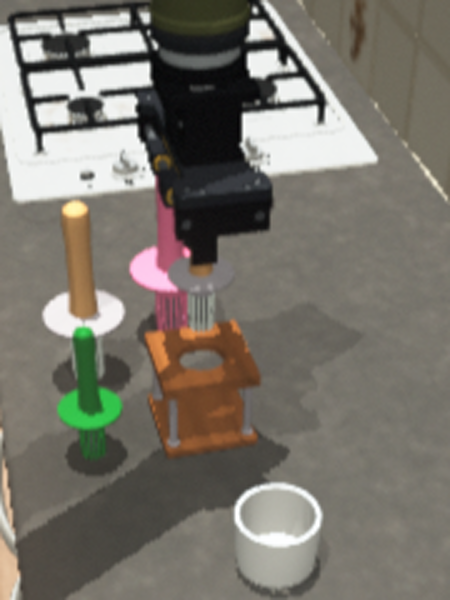

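The brush is held upright. The guard is at about full-frame (260,129), where the projection predicts it, and the empty hole is at about (261,163). I'll measure the hole, then dip.

```bash
python3 - <<'E'
from h import *
np.set_printoptions(precision=2,suppress=True)
P=[onplane("side",180+a/2.5,20+b/2.5,85) for a,b in ((202,357),(178,357),(226,357),(202,345),(202,369))]
print(np.array(P))
print(move_straight([486.5,49.5,221],rate=130,max_force=20))
p,d=capture("side");q,_=capture("top")
print(move_straight([486.5,49.5,137],rate=70,max_force=6)); hold(0.4)
e=get_eef_pos();print(e,get_contact_force(),get_finger_gap(),get_time())
p2,d=capture("side")
cv2.imwrite("pics/s3.png",np.hstack([cv2.resize(x[70:300,190:370],None,fx=2.2,fy=2.2,interpolation=cv2.INTER_CUBIC) for x in (p,p2)]))
E
```

```text
[[464.12 237.78  85.  ]
 [442.29 242.6   85.  ]
 [485.93 232.97  85.  ]
 [468.03 255.98  85.  ]
 [460.32 220.05  85.  ]]
False
False
[486.55  49.54 137.1 ] [ 0.16 -0.32 -0.02] 0.2030938585306635 10.025
```

View pics/s3.png

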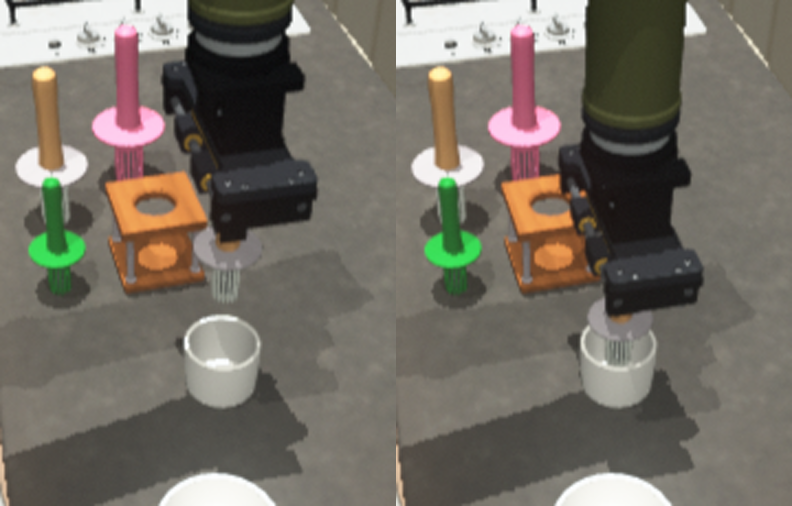

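The right-hand panel shows the head about half inside the pot (zoomed (618,350)), with the pot unmoved. The hole sits in the centre of the plate. Now I'll lift and return to the stand.

```bash
python3 - <<'E'
from h import *
np.set_printoptions(precision=2,suppress=True)
print(move_straight([486.5,49.5,225],rate=90)); hold(0.2)
print(move_straight([464,243.8,225],rate=130)); hold(0.2)
p,_=capture("side")
print(move_straight([464,243.8,150],rate=70,max_force=6),get_eef_pos(),get_contact_force())
print(move_straight([464,243.8,129],rate=25,max_force=3),get_eef_pos(),get_contact_force())
hold(0.3);print(get_eef_pos(),get_contact_force(),get_finger_gap(),get_time())
p2,_=capture("side")
cv2.imwrite("pics/s4.png",np.hstack([cv2.resize(x[40:270,180:350],None,fx=2.3,fy=2.3,interpolation=cv2.INTER_CUBIC) for x in (p,p2)]))
E
```

```text
False
False
False [464.4  244.02 150.57] [-0.11  0.8  -0.77]
True [463.72 243.61 130.92] [-0.18 -0.71  5.16]
[463.7  243.65 130.93] [ 0.03 -0.97  5.16] 0.20488438668527825 15.55
```

View pics/s4.png

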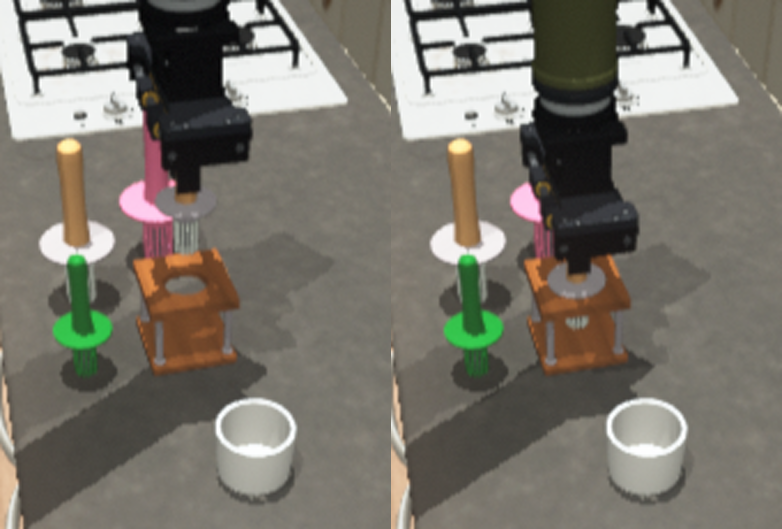

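The right panel shows the guard resting on the plate (zoomed (577,280)) and the head down through the hole. The contact force of about 5 N at the original height agrees. I'll release, retreat upward and check.

```bash
python3 - <<'E'
from h import *
np.set_printoptions(precision=2,suppress=True)
gripper_open(); hold(0.2)
e=get_eef_pos()
move_straight([e[0],e[1],300],rate=110); goto([560,-60,330],[0,-np.pi,0]); hold(0.3)
print(get_eef_pos(),get_contact_force(),get_finger_gap(),get_time())
p,_=capture("side");q,d=capture("top")
C=cloud("top",d);C0=cloud("top",np.load("top0.npy"))
for k,(a,b,c,dd),lo,hi in (("guard/plate",(190,152,238,198),80,95),("handle",(195,155,235,195),160,185),("pot",(262,148,300,184),50,70),("bowl",(320,160,368,208),28,45)):
    for X in (C0,C):
        P=X[b:dd,a:c].reshape(-1,3);s=P[(P[:,2]>lo)&(P[:,2]<hi)]
        print(k,len(s),(s.min(0)+s.max(0))/2 if len(s) else "")
cv2.imwrite("pics/s5.png",np.hstack([cv2.resize(p[70:350,180:350],None,fx=1.9,fy=1.9),cv2.resize(q[130:240,130:280],None,fx=2.9,fy=532/110)]))
E
```

```text
[560.06 -58.97 329.88] [ 0.37 -0.54 -0.35] 1.0014233141219768 20.3083
guard/plate 913 [464.71 244.52  87.47]
guard/plate 922 [464.62 244.63  87.25]
handle 43 [463.84 244.23 171.  ]
handle 43 [463.68 242.82 171.33]
pot 118 [487.04  49.66  58.22]
pot 117 [487.    49.48  57.73]
bowl 224 [ 437.33 -128.51   34.7 ]
bowl 103 [ 437.53 -105.73   33.48]
```

View pics/s5.png

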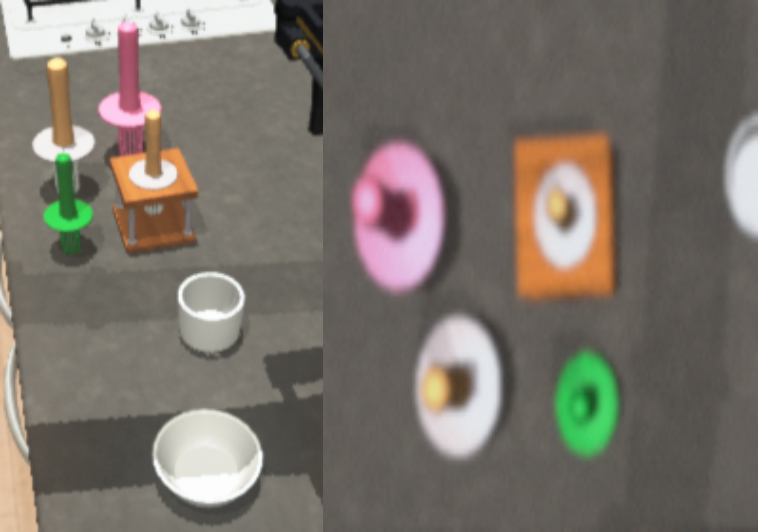

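The brush hangs upright in its stand with the guard flat, and the pot hasn't moved. The bowl is at side-view pixel (289,311), the same as at the start. Its changed top-view number comes from the arm hiding half of it.

```bash
python3 -c "
from workcell import *
hand_in();print(get_time())"
```

```text
the job is handed in; nothing more can be done
the job is handed in; nothing more can be done
```

I took the small wooden brush out of its stand, dipped its head about 24 mm into the small pot (aimed, judging by arm height) and lifted it clear. I then lowered it back until the guard touched the plate, let go, and handed the job in. The last clock reading before that was 20.3 s, against the 48 s limit; hand-in gives no verdict.

**Checks before hand-in:**
- **Brush:** it hangs upright with the guard flat on the plate. Its handle top is within about 1.5 mm of where it started.
- **Pot:** its measured position changed by less than 0.5 mm.
- **Bowl:** it is at the same place in the side view. The top-view check read a 23 mm shift with half the points missing. I put that down to the arm hiding part of the bowl, and did not re-measure it from above with the arm out of the way.
- **Gripper:** it is open and well clear, with no contact force beyond sensor noise.

The side camera's y readings came out about 4–7 mm lower than the top camera's. I used the top camera's values, and the contact height on the way back down agreed with the original grasp height.

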